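Load a sensor module and slide it under the microscope

ROBOT

A 7-joint arm with a two-finger parallel gripper is mounted at the origin on the work surface. World frame = base frame: x ahead of the robot, y to its left, z up, the work surface at z = 0. Lengths are in m, angles in rad, forces in N, time in s.
With the tool pointing down it reaches from about 0.35 to 0.9 m from the base axis. Payload 7.2 kg.
Tool frame: the origin (TCP) lies midway between the tips of the shut fingers; the grasp point (between the pads) lies 19 mm behind it; z points along the fingers, y is the line along which they close (so a half turn about z gives the same grasp; the last joint's range is limited). The gripper opens to 88 mm and grips with 3 to 60 N. Pads are 20 mm wide; open, the fingers measure 115 mm over their backs; the gripper's body (75 mm by 178 mm) begins 61 mm behind the grasp point.
Start: joints at [1.2, 0.411, -0.013, 1.596, 0.006, 1.134, -0.082], TCP at [0.186, -0.597, 0.223] pointing down, gripper open.
Joint ranges: [-2.95, 2.95], [-0.29, 1.99], [-1.47, 1.44], [0.14, 2.54], [-1.03, 4.17], [0.13, 1.85], [-2.86, 2.86]. Speed limits (rad/s): [2.39, 2.39, 3.01, 3.01, 3.14, 3.14, 3.14].

INTERFACE

Orientations are given as a rotation vector (axis times angle).
In Python, from workcell import r gives the robot as it stands.
- The arm moves only by the shell command python3 steer.py 'ROWS' [OPENING]. ROWS is rows parted by semicolons, their numbers by spaces, 1 to 12 of them, each of 6 numbers: dx, dy, dz in m, then a rotation vector rx, ry, rz in rad; each row is the pose to reach, as a shift and turn from the pose commanded when the command began, along the tool's axes at that moment; what a row does not reach only later rows make up. A row lasts 1/8 s, in which the tool goes at most 0.0625 m and 0.188 rad, less where a joint would pass 70% of its speed; a pose out of reach is approached as far as the arm can. OPENING is the finger opening in m, set as the command begins (- or left out keeps the last). The fingers move at their own pace and stop on an object; the grip force is fixed at half the most. Time passes only in rows, so rows that do not move let the fingers close. It prints the time, the measured TCP pose, the force, the opening and the grip force at its end.
- r.state(): the state, without advancing time (a new reading comes with each control period).
- r.camera(name): name is "scene" or "top"; returns the picture (384x512x3 uint8, red, green, blue); there is no depth.
- r.camera_model(name): a dict with "fx", "fy", "cx", "cy" (pixels), "extrinsics" (4x4, takes a point from camera to world coordinates). Camera axes: x right, y up, looking along -z (the intrinsics and any distortion apply to the point x, -y, -z); pixel columns grow to the right and rows downward; lengths in m; the calibration is good to about 2 mm. A picture is of the moment at which its call begins. camera_model takes no time and is no camera call.
- r.close_job(): hands the job in; it is judged then, once.
The state is a dict: "time_s": time; "joints": joint angles; "qvel": joint speeds; "joint_torque": joint torques, N m; "position": TCP position; "tool_rot": TCP orientation; "force": force on the tool from outside, world axes, zero at the start; "wrist_torque": the same for the moment, N m; "finger_gap": finger opening in m; "grasp_force": force on a finger pad.
Only numpy, scipy, OpenCV 4.12 (cv2) and the standard library are available. Lean on these libraries where they do the work, as an engineer would, in place of code of your own. Each camera call takes 0.05 s, during which the arm holds its last target. There are 200 camera calls.

TASK

Take the small aluminium sensor module out of its white rack (its ends are free there), set it down and let go of it on the blue put-down pad, then take it again by its long sides and seat it flat in the blue nest of the microscope's slide carriage, letting go of it before the carriage moves. Then pinch the red latch tab against the black grip and slide the carriage to the next stop, under the microscope, without running on past it, and let the latch snap in there. Leave the jar, the spool and the screwdriver where they are.

Things in the scene. Friction and masses are not known exactly. Their poses are not given: they have to be found in the camera images.
- module: Aluminium sensor module, a block 50 (own x) x 28 (own y) x 26 mm (z), green band round it, dark round window on top, about 0.12 kg; either way round is the same. Origin: centre of its underside, z up.
- rack: White fixed rack holding the module at the start, long axis along the rack's x: a 4 mm floor between two walls (46 mm long along x, 12 mm thick, 36 mm high, 32 mm apart inside), 6 mm higher than the module, so its long sides cannot be reached. The ends (+x, -x) are open and the module sticks out about 2 mm: it is taken by its ends. Origin: centre of the underside, on the table.
- pad: Fixed square put-down pad, 130 x 130 x 4 mm, black rubber with a blue top. Origin: centre of its underside; its top is 4 mm higher.
- stage: Fixed grey base (200 mm along x, 400 along y, 12 thick) of the slide stage with its notched bar and microscope. Origin on the table below the microscope's axis; x away from the robot at yaw 0; the carriage slides to +y. The microscope's lens (radius 24 mm) hangs 160 mm above the table, its body (radius 33) above that; its post is at x 20, y 175 mm.
- nest (a point): Centre of the nest floor on the carriage, 34 mm above the table, axes as the stage. The module lies with its long axis along y (the sliding direction) between blue end walls with inner faces at y = -27, +27 mm (8 mm thick, 34 mm high); along x only 4 mm high, 4 mm thick lips with inner faces at x = -16, +16 mm, so its long sides stay free for the fingers. Moves with the carriage.
- grip (a point): Point on the carriage's slider grip, 105 mm from the nest centre to -x (robot side), 66 mm above the table: the height to pinch at, axes as the stage. The rigid black block reaches from here to y = -20 mm (24 mm along x; 34 to 78 mm above the table). Pinch along y over block and red tab: 41.5 mm wide at rest (middle at y = +0.75 mm), about 33 mm with the tab fully in.
- tab (a point): Centre of the red latch tab's thumb bar, beside the black block on its +y side: 20 mm along x, 10 mm thick; at rest 16.5 mm from grip to +y, same height. The tab is sprung and tilts towards the block (-y): 2.5 N to start, about 6.5 N fully in (pinch with 15 to 30 N). It springs back when let go.
- carriage (a joint): Slide of the carriage to the stage's +y, m: 0 at the load stop (start, within 1 mm), 0.130 at the next stop (nest under the microscope), 0.200 at the last. Friction 2.5 N. Locked at each stop (2 mm of play each way) unless the tab is pressed; the tooth drops in by itself when the tab is let go within 2 mm of a stop, or when the carriage is then slid across one.
- latch (a joint): Turn of the red tab towards the black block, rad: 0 let go with its tooth in a notch, 0.22 pressed fully in; the tooth is clear of the notch above 0.18; about 0.18 when the tab is let go between stops (tooth riding on the bar). Beside the bar, a yellow mark shows the notch of the next stop, white marks the other two; the tooth sits 42 mm to +y of grip.
- jar: Bystander: small jar with a blue cap, radius 22 mm, 50 mm high. Origin: centre of its underside.
- spool: Bystander: blue spool of wire standing on its flange, radius 29 mm, 42 mm high. Origin: centre of its underside.
- driver: Bystander: screwdriver lying on the table, 150 mm long along its own x, orange handle 26 mm thick at -x. Origin: under its middle.

How it is judged:
By the outcome, as a careful person would: the job done as asked, in the order asked, and still so for the second after the job is handed in, with the robot touching nothing.
It also fails if it takes over 72 s, if anything falls off the work surface, if the arm or the gripper's body presses on something with over 40 N, if the wrist force passes 120 N, or if a joint passes its speed limit or range.

## Working session

There is one attempt and no reset: what is moved stays moved. The work goes in short steps, Python scripts to look and compute and a shell command to move; the robot and the scene stay as the last step left them, time stands still between calls to the robot, and variables do not carry over. Pictures are saved under pics/ and viewed, at most 10 in all, crops included, and the job is handed in when it is done.

```bash
ls; mkdir -p pics
python3 - <<'E'
from workcell import r
import cv2
s=r.state(); print({k:s[k] for k in ("time_s","position","tool_rot","force","finger_gap")})
for n in ("scene","top"):
    im=r.camera(n); cv2.imwrite(f"pics/{n}0.png",im[...,::-1]); m=r.camera_model(n); print(n,m)
E
```

```text
pics
steer.py
workcell.py
{'time_s': 0.0, 'position': array([ 0.18619973, -0.59611077,  0.22183343]), 'tool_rot': array([-3.10413765e+00, -4.73680621e-01,  5.43970288e-04]), 'force': array([-0.43444155,  0.08079313,  0.49691853]), 'finger_gap': 0.08780669743606437}
scene {'fx': 417.0606416313136, 'fy': 417.0606416313136, 'cx': 251.39536619020456, 'cy': 186.8009934618543, 'extrinsics': array([[ 0.04109908, -0.73102183,  0.68111523,  1.16956748],
       [ 0.99908413,  0.0219442 , -0.0367335 , -0.13206754],
       [ 0.01190646,  0.68200113,  0.73125419,  0.65243766],
       [ 0.        ,  0.        ,  0.        ,  1.        ]])}
top {'fx': 383.02192709667787, 'fy': 383.02192709667787, 'cx': 249.7525489847661, 'cy': 196.23183510696097, 'extrinsics': array([[-0.02091663,  0.98750223, -0.15621091,  0.50180496],
       [-0.99966828, -0.01830893,  0.01811381, -0.08948399],
       [ 0.01502738,  0.15653797,  0.98755761,  0.80974755],
       [ 0.        ,  0.        ,  0.        ,  1.        ]])}
```

View pics/scene0.png

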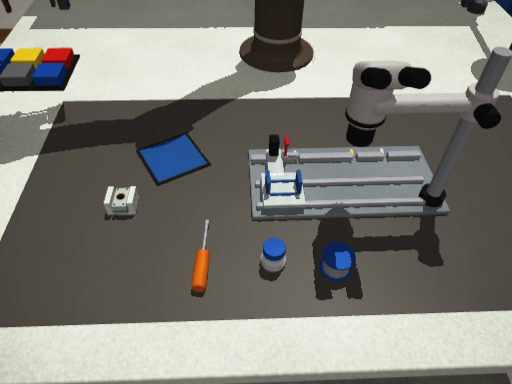

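View pics/top0.png

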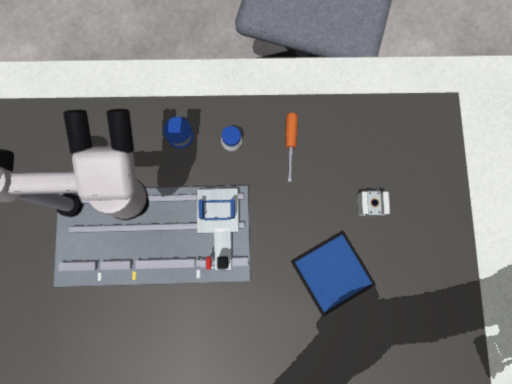

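The top view shows the rack and module at about (374,202), the pad at (333,273), the nest at (217,209), the grip at (222,263) and the tab at (209,263). In the scene view, the rack is at (121,202), the pad at (173,158), the nest at (283,187) and the grip at (274,145). I'll enlarge these areas.

```bash
cat > h.py <<'E'
import cv2, numpy as np
from workcell import r
M={n:r.camera_model(n) for n in ("scene","top")}
def ray(n,u,v):
    m=M[n];E=m["extrinsics"];d=E[:3,:3]@np.array([(u-m["cx"])/m["fx"],-(v-m["cy"])/m["fy"],-1]);return E[:3,3],d
def atz(n,u,v,z):
    o,d=ray(n,u,v);return o+d*(z-o[2])/d[2]
def tri(top,sc):
    A=[];b=[]
    for n,p in (("top",top),("scene",sc)):
        o,d=ray(n,*p);d=d/np.linalg.norm(d);P=np.eye(3)-np.outer(d,d);A.append(P);b.append(P@o)
    x=np.linalg.lstsq(np.vstack(A),np.hstack(b),rcond=None)[0]
    return x, [np.linalg.norm(a@x-c) for a,c in zip(A,b)]
def proj(n,p):
    m=M[n];E=m["extrinsics"];c=E[:3,:3].T@(np.asarray(p)-E[:3,3]);return m["cx"]+m["fx"]*c[0]/-c[2],m["cy"]-m["fy"]*c[1]/-c[2]
def crop(im,u,v,w,h,k):
    o=cv2.resize(im[v:v+h,u:u+w,::-1],None,fx=k,fy=k,interpolation=cv2.INTER_CUBIC)
    for i in range(0,w,10): cv2.line(o,(i*k,0),(i*k,4 if i%50 else 10),(0,255,255),1)
    for i in range(0,h,10): cv2.line(o,(0,i*k),(4 if i%50 else 10,i*k),(0,255,255),1)
    return o
E
python3 - <<'E'
from h import *
t=cv2.imread("pics/top0.png")[...,::-1];s=cv2.imread("pics/scene0.png")[...,::-1]
a=np.hstack([crop(t,350,180,50,37,8),crop(s,97,180,50,37,8)])
b=np.hstack([crop(t,190,182,66,50,6)[:, :400],crop(s,240,130,66,50,6)[:, :400]])
a=a[:,:792];b=b[:,:792]
cv2.imwrite("pics/m1.png",np.vstack([a,np.pad(b,((0,0),(0,8),(0,0)))[:,:792]]))
print(a.shape,b.shape)
E
```

```text
(296, 792, 3) (300, 792, 3)
```

View pics/m1.png

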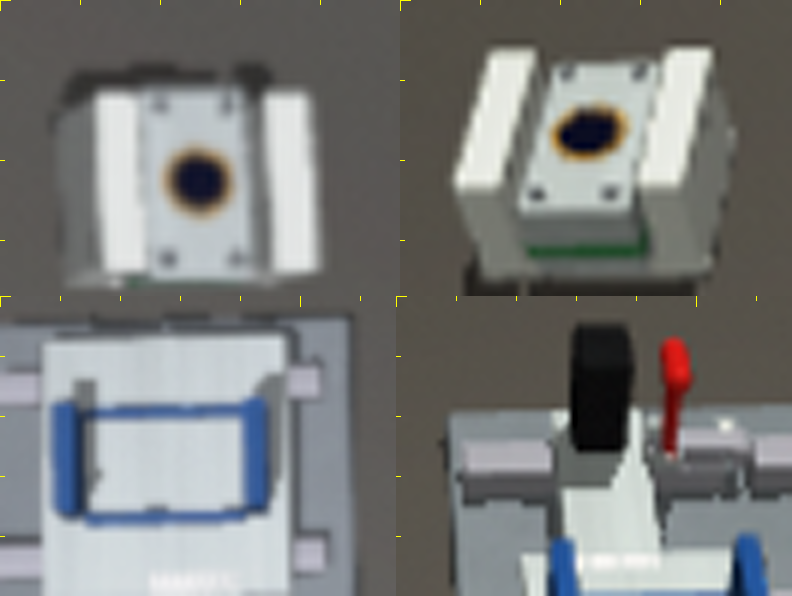

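The module window centre is at top (374.4,202.2) and scene (120.3,196.1). Its screws and the rack wall corners are readable. The nest end walls in the top view run from about x=199 to 234. I still need the nest in the scene view, the grip in the top view, and the pad.

Run:
```python
from h import *
t=cv2.imread("pics/top0.png")[...,::-1];s=cv2.imread("pics/scene0.png")[...,::-1]
a=np.hstack([crop(t,195,240,50,37,8),crop(s,257,165,50,37,8)])
b=np.hstack([crop(t,285,230,100,88,4)[:300],crop(t,90,250,100,75,4)])
cv2.imwrite("pics/m2.png",np.vstack([a[:,:800],b[:300,:800]]))
```

```text
(no output)
```

View pics/m2.png

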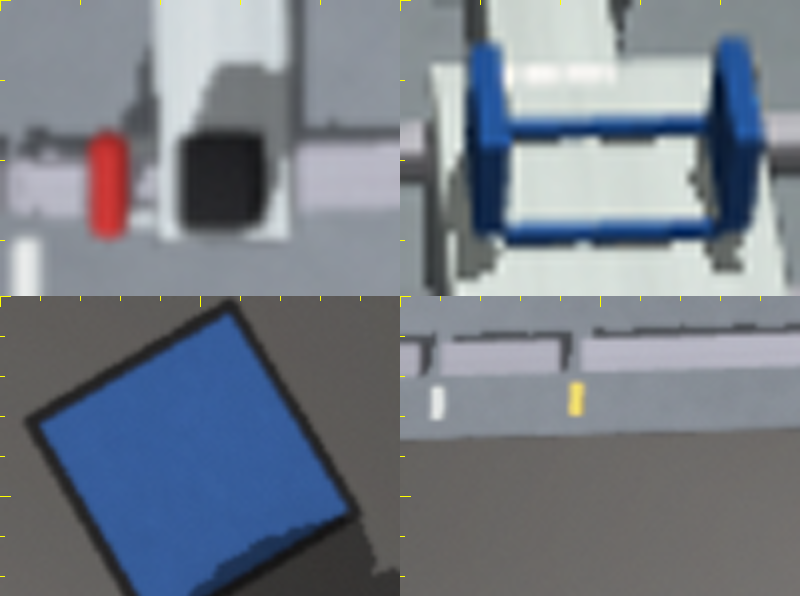

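Reading from these crops, the nest wall top corners, the black block's top (crop (180–265,132–230)), the red tab and the pad corners are clear. The yellow mark is at about (133.5,275). Next I triangulate.

Run:
```python
from h import *
def c(u0,v0,k,px0,py0): return lambda x,y:(u0+(x-px0+.5)/k-.5, v0+(y-py0+.5)/k-.5)
rt=c(350,180,8,0,0); rs=c(97,180,8,400,0)
nt=c(190,182,6,0,296); gs=c(240,130,6,396,296)
gt=c(195,240,8,0,0); ns=c(257,165,8,400,0); pt=c(285,230,4,0,296); mk=c(90,250,4,400,296)
def T(l,a,b):
    x,e=tri(a,b); print(l,x.round(4),"err",np.round(e,4)); return x
print("module")
w=T("win",rt(199,181),rs(590,132))
# top-view left=+y, up=+x ; scene left=-y, down=+x
S=[T("s++",rt(160,106),rs(610,194)),T("s+-",rt(227,106),rs(537,194)),T("s-+",rt(168,259),rs(640,72)),T("s--",rt(237,259),rs(568,72))]
print("mean",np.mean(S,0))
d=S[0]+S[1]-S[2]-S[3];print("yaw deg",np.degrees(np.arctan2(d[1],d[0])))
q=np.array([atz("top",*rt(x,y),.040) for x,y in((93,92),(308,92),(105,272),(320,271))]);print(q[:, :2].round(4),q.mean(0)); 
d=q[0]+q[1]-q[2]-q[3];print("rack yaw",np.degrees(np.arctan2(d[1],d[0])), "len",np.linalg.norm(d)/2,"w",np.linalg.norm(q[0]-q[1]))
print("nest")
N=[T("+y in +x",nt(78,402),ns(733,140)),T("+y in -x",nt(88,513),ns(716,38)),T("-y in +x",nt(245,399),ns(507,142)),T("-y in -x",nt(245,510),ns(498,44))]
m=np.mean(N,0);d=N[0]+N[1]-N[2]-N[3];print("mean",m,"yaw",np.degrees(np.arctan2(-d[0],d[1])),"w",np.linalg.norm(d)/2)
print("grip top")
G=T("blk",gt(222,181),gs(601,345)); B=T("tab",gt(108,185),gs(676,350))
P=np.array([atz("top",*pt(x,y),.004) for x,y in((232,298),(24,423),(360,513))]);print("pad",P,(P[1]+P[2])/2,np.linalg.norm(P[0]-P[1]),np.linalg.norm(P[0]-P[2]))
d=P[0]-P[1];print(np.degrees(np.arctan2(d[1],d[0])))
print("yellow",atz("top",*mk(576,399),.012),"white",atz("top",*mk(438,404),.012),"white0",atz("top",198,273,.012))
print("bar edge", atz("top",*mk(440,342),.03),atz("top",*gt(300,140),.03))
print("stage edge",atz("top",56,286,.012),atz("top",249,281,.012),atz("top",61,190,.012),atz("top",248,185,.012))
```

```text
module
win [ 0.6079 -0.3616  0.0306] err [0.0006 0.0006]
s++ [ 0.6278 -0.3534  0.0298] err [0.0008 0.0008]
s+- [ 0.6275 -0.3709  0.03  ] err [0.001 0.001]
s-+ [ 0.5878 -0.3524  0.0305] err [0.0008 0.0008]
s-- [ 0.5875 -0.3703  0.0307] err [0.0009 0.0009]
mean [ 0.6076338  -0.36174842  0.03025632]
yaw deg -1.1149670750915817
[[ 0.63   -0.3321]
 [ 0.629  -0.3874]
 [ 0.5837 -0.3321]
 [ 0.5829 -0.3869]] [ 0.60642571 -0.35962053  0.04      ]
rack yaw -0.3431459032580284 len 0.04623428501270144 w 0.05536310369963291
nest
+y in +x [ 0.6149 -0.011   0.0675] err [0.0003 0.0003]
+y in -x [ 0.5788 -0.0125  0.0666] err [0.0013 0.0013]
-y in +x [ 0.6147 -0.0657  0.0683] err [0.0006 0.0006]
-y in -x [ 0.5787 -0.0653  0.066 ] err [0.0007 0.0007]
mean [ 0.59677467 -0.03863682  0.0671188 ] yaw -0.1527278366716096 w 0.05373252623945504
grip top
blk [ 0.4929 -0.0493  0.077 ] err [0.0006 0.0006]
tab [ 0.4924 -0.0223  0.0737] err [0.0007 0.0007]
pad [[ 0.55329145 -0.29854799  0.004     ]
 [ 0.49068658 -0.18630551  0.004     ]
 [ 0.44122913 -0.35833769  0.004     ]] [ 0.46595786 -0.2723216   0.004     ] 0.12852137320032733 0.1270148525502587
-60.84877433951993
yellow [0.46949405 0.13537109 0.012     ] white [0.46851219 0.20499852 0.012     ] white0 [0.47142099 0.00477041 0.012     ]
bar edge [0.49958993 0.19858311 0.03      ] [ 0.50206981 -0.06565228  0.03      ]
stage edge [0.4518243  0.29078714 0.012     ] [ 0.45318911 -0.09892499  0.012     ] [0.64857511 0.2917173  0.012     ] [ 0.65214961 -0.10090738  0.012     ]
```

Module top is at z≈0.030, underside centre about (0.607,-0.3615), yaw about -0.7°. Nest centre is (0.5968,-0.0386), grip (0.4925,-0.0393) and pad (0.466,-0.272). All the heights agree with the text. Next is a helper that works out shifts.

```bash
cat >> h.py <<'E'
from scipy.spatial.transform import Rotation as R
def to(x,y,z,yaw):
    """shift and turn, in present tool axes, to a tool-down pose with tool x at yaw deg"""
    s=r.state();A=R.from_rotvec(s["tool_rot"]);p=s["position"]
    W=R.from_matrix(np.array([[np.cos(a:=np.radians(yaw)),np.sin(a),0],[np.sin(a),-np.cos(a),0],[0,0,-1]]))
    d=A.inv().apply(np.array([x,y,z])-p);v=(A.inv()*W).as_rotvec()
    print("shift",d.round(4),"turn",v.round(4),"rows",max(np.linalg.norm(d)/.0625,np.linalg.norm(v)/.188).round(1),"t",s["time_s"],"joints",np.round(s["joints"],2))
E
python3 -c "
from h import *
to(.607,-.3615,.14,89.3)"
```

```text
shift [ 0.4716 -0.0984  0.082 ] turn [-1.3000e-03 -8.0000e-04 -1.2557e+00] rows 7.8 t 0.1 joints [ 1.2   0.41 -0.01  1.6   0.01  1.13 -0.08]
```

```bash
python3 steer.py '0.472 -0.098 0.082 0 0 -1.256;0.472 -0.098 0.082 0 0 -1.256;0.472 -0.098 0.082 0 0 -1.256;0.472 -0.098 0.082 0 0 -1.256;0.472 -0.098 0.082 0 0 -1.256;0.472 -0.098 0.082 0 0 -1.256;0.472 -0.098 0.082 0 0 -1.256;0.472 -0.098 0.082 0 0 -1.256;0.472 -0.098 0.082 0 0 -1.256;0.472 -0.098 0.082 0 0 -1.256;0.472 -0.098 0.082 0 0 -1.256' 0.088; python3 -c "
from h import *
to(.607,-.3615,.010,89.3)"
```

```text
time_s: 1.48
position: [0.6062, -0.3641, 0.1408]
tool_rot: [2.237, 2.205, -0.002]
force: [-0.0, 0.1, -0.3]
finger_gap: 0.0875
grasp_force: 0.0
shift [0.0028 0.0008 0.1308] turn [-0.0007  0.0011 -0.0023] rows 2.1 t 1.475 joints [ 0.69  0.65 -0.35  1.44  0.24  1.1   0.28]
```

```bash
python3 steer.py '0.002 0 0.06 0 0 0;0.002 0 0.10 0 0 0;0.002 0 0.12 0 0 0;0.002 0 0.131 0 0 0;0.002 0 0.131 0 0 0;0.002 0 0.131 0 0 0' && python3 -c "
from h import *
to(.607,-.3615,.010,89.3)"
```

```text
time_s: 2.22
position: [0.6087, -0.3608, 0.0114]
tool_rot: [2.233, 2.206, 0.001]
force: [0.5, -1.0, -0.1]
finger_gap: 0.0878
grasp_force: 0.0
shift [-0.0007 -0.0017  0.0014] turn [0.0022 0.0012 0.0001] rows 0.0 t 2.225 joints [ 0.67  0.78 -0.32  1.52  0.29  0.88  0.24]
```

```bash
python3 steer.py '0 -0.0015 0.001 0 0 0;0 -0.0015 0.001 0 0 0;0 -0.0015 0.001 0 0 0;0 -0.0015 0.001 0 0 0;0 -0.0015 0.001 0 0 0;0 -0.0015 0.001 0 0 0' 0.03; python3 steer.py '0 0 0 0 0 0;0 0 0 0 0 0;0 0 0 0 0 0;0 0 0 0 0 0'
```

```text
time_s: 2.98
position: [0.6064, -0.3603, 0.0088]
tool_rot: [2.234, 2.208, 0.0]
force: [1.1, -1.2, 1.1]
finger_gap: 0.0498
grasp_force: 30.0
time_s: 3.48
position: [0.6065, -0.3603, 0.0088]
tool_rot: [2.234, 2.208, 0.0]
force: [2.5, 0.2, 0.3]
finger_gap: 0.0497
grasp_force: 30.0
```

Gripped at 49.7 mm, which matches the module's length. Now I lift it.

```bash
python3 steer.py '0 0 -0.03 0 0 0;0 0 -0.07 0 0 0;0 0 -0.1 0 0 0;0 0 -0.1 0 0 0;0 0 -0.1 0 0 0' && python3 -c "
from h import *
to(.466,-.272,.05,89.3)"
```

```text
time_s: 4.1
position: [0.6051, -0.36, 0.1071]
tool_rot: [-2.233, -2.206, 0.002]
force: [-0.0, 0.2, -1.9]
finger_gap: 0.0497
grasp_force: 30.0
shift [ 0.0863 -0.14    0.0575] turn [-0.0023 -0.0008  0.0001] rows 2.8 t 4.1 joints [ 0.69  0.68 -0.35  1.47  0.25  1.04  0.27]
```

```bash
python3 steer.py '0.043 -0.07 0 0 0 0;0.086 -0.14 0.03 0 0 0;0.086 -0.14 0.058 0 0 0;0.086 -0.14 0.058 0 0 0;0.086 -0.14 0.08 0 0 0;0.086 -0.14 0.09 0 0 0;0.086 -0.14 0.09 0 0 0;0.086 -0.14 0.09 0 0 0' && python3 -c "
from h import *
to(.466,-.272,.009,89.3)"
```

```text
time_s: 5.1
position: [0.4676, -0.2727, 0.0189]
tool_rot: [2.235, 2.208, 0.0]
force: [0.5, -0.7, -0.3]
finger_gap: 0.0498
grasp_force: 30.0
shift [ 0.0007 -0.0016  0.0099] turn [0.0002 0.     0.0003] rows 0.2 t 5.1 joints [ 0.71  0.56 -0.35  1.96  0.3   0.67  0.16]
```

```bash
python3 steer.py '0 0 0.005 0 0 0;0 0 0.009 0 0 0;0 0 0.0095 0 0 0;0 0 0.0095 0 0 0;0 0 0.0095 0 0 0'
```

```text
time_s: 5.72
position: [0.4673, -0.2726, 0.0092]
tool_rot: [2.235, 2.208, 0.0]
force: [0.6, -0.5, -1.7]
finger_gap: 0.0496
grasp_force: 30.0
```

```bash
python3 steer.py '0 0 0.001 0 0 0;0 0 0.001 0 0 0;0 0 0.001 0 0 0'
```

```text
time_s: 6.1
position: [0.4674, -0.2727, 0.0087]
tool_rot: [2.234, 2.208, -0.0]
force: [-2.1, 0.5, 6.3]
finger_gap: 0.0501
grasp_force: 30.0
```

Contact with the pad: +6 N. I let go, retreat upward and look.

```bash
python3 steer.py '0 0 0 0 0 0;0 0 0 0 0 0;0 0 0 0 0 0;0 0 0 0 0 0' 0.088; python3 steer.py '0 0 -0.03 0 0 0;0 0 -0.07 0 0 0;0 0 -0.1 0 0 0;0 0 -0.1 0 0 0'
python3 - <<'E'
from h import *
t=r.camera("top");s=r.camera("scene")
print(proj("top",(.4675,-.2727,.03)),proj("scene",(.4675,-.2727,.03)))
cv2.imwrite("pics/m3.png",np.hstack([crop(t,305,240,57,70,7),crop(s,145,130,57,70,7)]))
to(.4674,-.2727,.05,-1)
E
```

```text
time_s: 6.6
position: [0.4672, -0.2726, 0.0081]
tool_rot: [-2.235, -2.208, 0.0]
force: [0.3, -1.1, 0.4]
finger_gap: 0.0858
grasp_force: 0.0
time_s: 7.1
position: [0.4687, -0.2733, 0.1104]
tool_rot: [2.232, 2.205, 0.002]
force: [0.3, -0.5, -0.8]
finger_gap: 0.0876
grasp_force: 0.0
(np.float64(335.6102935802644), np.float64(272.327882573182)) (np.float64(171.96771841543074), np.float64(148.32152746586058))
shift [-0.      0.0005  0.0578] turn [1.0000e-04 2.0000e-04 1.5761e+00] rows 8.4 t 7.2 joints [ 0.75  0.43 -0.4   1.9   0.22  0.85  0.23]
```

View pics/m3.png

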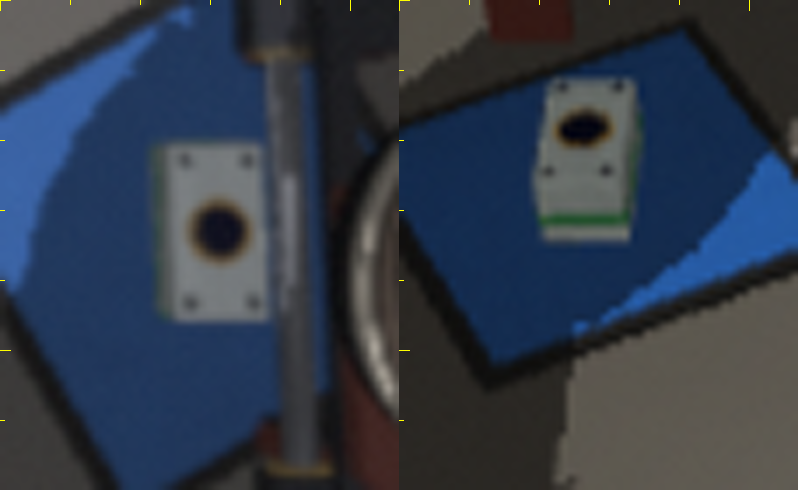

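The module is standing free and flat on the pad. Its window is at top (335.9,272.6) and scene (171.0,147.9), within 1 px of the prediction. Now I turn 90° to take the long sides.

```bash
python3 -c "
from h import *
print(tri((335.86,272.57),(171.0,147.86)))"; python3 steer.py '0 0 0.05 0 0 1.576;0 0 0.05 0 0 1.576;0 0 0.05 0 0 1.576;0 0 0.05 0 0 1.576;0 0 0.05 0 0 1.576;0 0 0.05 0 0 1.576;0 0 0.05 0 0 1.576;0 0 0.05 0 0 1.576;0 0 0.05 0 0 1.576;0 0 0.05 0 0 1.576;0 0 0.05 0 0 1.576' && python3 -c "
from h import *
to(.4673,-.2725,.0105,-.7)"
```

```text
(array([ 0.46703506, -0.27389454,  0.03079921]), [np.float64(0.0008831427792186566), np.float64(0.0008831427792185946)])
time_s: 8.57
position: [0.4667, -0.2723, 0.0574]
tool_rot: [-3.141, 0.024, 0.002]
force: [1.4, 0.8, 0.4]
finger_gap: 0.0878
grasp_force: 0.0
shift [0.0006 0.0002 0.0469] turn [-0.0004  0.0014 -0.003 ] rows 0.7 t 8.575 joints [ 0.43  0.47  0.01  1.96 -0.01  0.71 -1.14]
```

```bash
python3 steer.py '0 0 0.02 0 0 0;0 0 0.04 0 0 0;0 0 0.047 0 0 0;0 0 0.047 0 0 0;0 0 0.047 0 0 0;0 0 0.047 0 0 0' && python3 steer.py '0 0 0 0 0 0;0 0 0 0 0 0;0 0 0 0 0 0;0 0 0 0 0 0;0 0 0 0 0 0;0 0 0 0 0 0' 0.01
```

```text
time_s: 9.32
position: [0.4676, -0.2728, 0.0118]
tool_rot: [3.141, -0.027, 0.002]
force: [0.3, -0.0, -0.4]
finger_gap: 0.0876
grasp_force: 0.0
time_s: 10.07
position: [0.4672, -0.2726, 0.0111]
tool_rot: [3.141, -0.027, -0.0]
force: [0.1, -0.7, -0.5]
finger_gap: 0.0314
grasp_force: 0.0
```

```bash
python3 steer.py '0 0 0 0 0 0;0 0 0 0 0 0;0 0 0 0 0 0' && python3 steer.py '0 0 -0.06 0 0 0;0 0 -0.11 0 0 0;0 0 -0.15 0 0 0;0 0 -0.15 0 0 0' && python3 -c "
from h import *
to(.5968,-.0386,.13,90.3)"
```

```text
time_s: 10.45
position: [0.4672, -0.2727, 0.0111]
tool_rot: [3.141, -0.027, 0.0]
force: [0.5, -0.6, -1.2]
finger_gap: 0.0278
grasp_force: 30.0
time_s: 10.95
position: [0.4689, -0.2733, 0.1642]
tool_rot: [3.139, -0.027, 0.008]
force: [-0.2, 0.3, -2.2]
finger_gap: 0.0282
grasp_force: 30.0
shift [ 0.1237 -0.237   0.0343] turn [ 0.006  -0.0023 -1.5932] rows 8.5 t 10.95 joints [ 0.42  0.33  0.02  1.87 -0.01  0.94 -1.14]
```

```bash
python3 steer.py '0.124 -0.237 0.034 0 0 -1.593;0.124 -0.237 0.034 0 0 -1.593;0.124 -0.237 0.034 0 0 -1.593;0.124 -0.237 0.034 0 0 -1.593;0.124 -0.237 0.034 0 0 -1.593;0.124 -0.237 0.034 0 0 -1.593;0.124 -0.237 0.034 0 0 -1.593;0.124 -0.237 0.034 0 0 -1.593;0.124 -0.237 0.034 0 0 -1.593;0.124 -0.237 0.034 0 0 -1.593;0.124 -0.237 0.034 0 0 -1.593;0.124 -0.237 0.034 0 0 -1.593' && python3 -c "
from h import *
to(.5968,-.0386,.078,90.3)"
```

```text
time_s: 12.45
position: [0.5951, -0.0376, 0.1268]
tool_rot: [-2.217, -2.226, 0.001]
force: [-0.3, 0.2, -1.0]
finger_gap: 0.028
grasp_force: 30.0
shift [-0.001   0.0017  0.0488] turn [-0.0005 -0.     -0.0013] rows 0.8 t 12.45 joints [ 0.28  0.49 -0.4   1.75  0.23  0.95 -0.21]
```

Lower to just above the walls and look at the fit.

```bash
python3 steer.py '-0.001 0.0015 0.025 0 0 0;-0.001 0.0015 0.049 0 0 0;-0.001 0.0015 0.049 0 0 0;-0.001 0.0015 0.049 0 0 0;-0.001 0.0015 0.049 0 0 0'
python3 - <<'E'
from h import *
to(.5968,-.0386,.078,90.3)
t=r.camera("top");s=r.camera("scene")
cv2.imwrite("pics/m4.png",np.hstack([crop(t,192,180,50,60,8),crop(s,257,145,50,60,8)])[:,:800])
E
```

```text
time_s: 13.08
position: [0.5976, -0.0387, 0.0793]
tool_rot: [2.215, 2.226, 0.002]
force: [0.2, 0.4, -0.5]
finger_gap: 0.0277
grasp_force: 30.0
shift [ 0.0001 -0.0008  0.0013] turn [ 0.0019  0.0001 -0.0004] rows 0.0 t 13.075 joints [ 0.26  0.55 -0.38  1.78  0.26  0.86 -0.24]
```

View pics/m4.png

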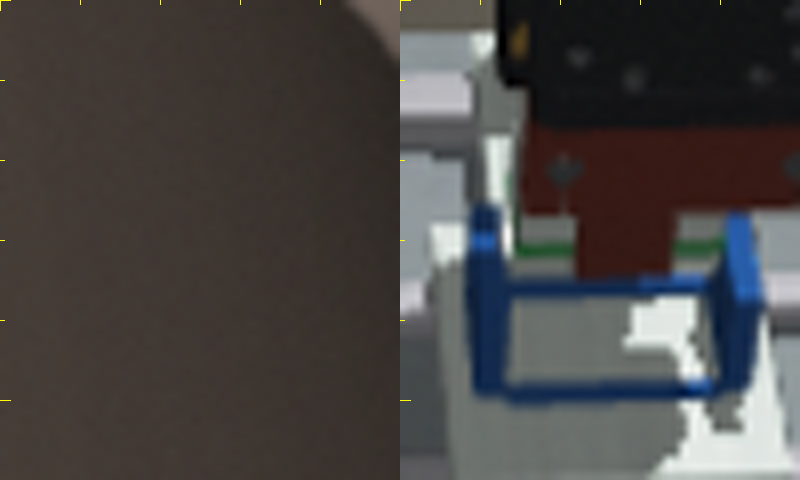

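Run:
```python
from h import *
p=np.array([.5976,-.0387,.0793])
def cr(n,q):
    u,v=proj(n,q); return 400+(u+.5-257)*8-.5,(v+.5-145)*8-.5
for l,q in {"left near edge bottom":(p[0]+.014,p[1]-.025,.0722),"mid":(p[0]+.014,p[1]-.025,.085),"left finger edge tip":(p[0]+.02,p[1]-.010,.0793),"right finger edge":(p[0]+.02,p[1]+.01,.0793),
 "nest -y in +x":(.5968+.018,-.0386-.027,.068),"nest +y in +x":(.5968+.018,-.0386+.027,.068),"-y in -x":(.5968-.018,-.0386-.027,.068),"+y in -x":(.5968-.018,-.0386+.027,.068)}.items(): print(l,np.round(cr("scene",q),1))
```

```text
left near edge bottom [517.7 281.4]
mid [520.2 244.2]
left finger edge tip [583.5 277.5]
right finger edge [666.7 275.7]
nest -y in +x [510.1 303.1]
nest +y in +x [732.  298.3]
-y in -x [499.7 198.6]
+y in -x [715.1 194.2]
```

The scene view shows the module end at x≈515, the fingers at 578–675, and the nest's inner walls at 507 and 733. So the module lies about centred in y, and I lower it with a +0.5 mm y and -1 mm x correction.

```bash
python3 steer.py '0.0005 -0.001 0 0 0 0;0.0005 -0.001 0.004 0 0 0;0.0005 -0.001 0.008 0 0 0;0.0005 -0.001 0.012 0 0 0;0.0005 -0.001 0.012 0 0 0'; python3 -c "
from h import *
to(.5966,-.0381,.041,90.3)"
```

```text
time_s: 13.8
position: [0.5954, -0.0382, 0.0656]
tool_rot: [-2.215, -2.227, 0.001]
force: [-0.5, -0.0, -1.1]
finger_gap: 0.0274
grasp_force: 30.0
shift [0.0001 0.0012 0.0246] turn [-0.0009 -0.0001 -0.0002] rows 0.4 t 13.8 joints [ 0.26  0.57 -0.38  1.79  0.27  0.83 -0.24]
```

```bash
python3 steer.py '0 0.001 0.005 0 0 0;0 0.001 0.01 0 0 0;0 0.001 0.016 0 0 0;0 0.001 0.016 0 0 0;0 0.001 0.016 0 0 0'; python3 -c "
from h import *
to(.5966,-.0381,.041,90.3)"
```

```text
time_s: 14.42
position: [0.5968, -0.0382, 0.0501]
tool_rot: [2.216, 2.227, 0.0]
force: [0.2, 0.8, -0.9]
finger_gap: 0.0279
grasp_force: 30.0
shift [ 0.0001 -0.0002  0.0091] turn [ 0.     -0.     -0.0002] rows 0.1 t 14.425 joints [ 0.25  0.59 -0.37  1.8   0.28  0.8  -0.25]
```

```bash
python3 steer.py '0 0 0.004 0 0 0;0 0 0.0075 0 0 0;0 0 0.0075 0 0 0'; python3 steer.py '0 0 0.0015 0 0 0;0 0 0.0015 0 0 0;0 0 0.0015 0 0 0'
```

```text
time_s: 14.8
position: [0.5965, -0.0383, 0.0422]
tool_rot: [-2.215, -2.227, 0.001]
force: [0.7, 0.2, -2.7]
finger_gap: 0.0275
grasp_force: 30.0
time_s: 15.18
position: [0.5968, -0.0382, 0.0412]
tool_rot: [2.216, 2.227, 0.0]
force: [-0.4, -0.7, -2.7]
finger_gap: 0.0277
grasp_force: 30.0
```

```bash
python3 steer.py '0 0 0.001 0 0 0;0 0 0.001 0 0 0;0 0 0.001 0 0 0'
```

```text
time_s: 15.55
position: [0.5968, -0.0383, 0.0411]
tool_rot: [2.216, 2.227, -0.0]
force: [-3.1, -0.7, 7.7]
finger_gap: 0.0276
grasp_force: 30.0
```

Contact with +7.7 N at z=0.0411, exactly where the floor was expected. I release and go up.

```bash
python3 steer.py '0 0 0 0 0 0;0 0 0 0 0 0;0 0 0 0 0 0;0 0 0 0 0 0' 0.06; python3 steer.py '0 0 -0.03 0 0 0;0 0 -0.07 0 0 0;0 0 -0.1 0 0 0;0 0 -0.1 0 0 0;0 0 -0.1 0 0 0'; python3 -c "
from h import *
to(.4925,-.0415,.13,0.3);to(.4925,-.0415,.13,180.3)"
```

```text
time_s: 16.05
position: [0.5968, -0.0382, 0.04]
tool_rot: [-2.216, -2.227, 0.0]
force: [-0.0, 0.2, 0.4]
finger_gap: 0.0595
grasp_force: 0.0
time_s: 16.68
position: [0.5963, -0.0384, 0.1394]
tool_rot: [-2.216, -2.227, 0.001]
force: [-0.4, 0.3, -0.9]
finger_gap: 0.06
grasp_force: 0.0
shift [-0.0026 -0.1038  0.0095] turn [-6.0000e-04  9.0000e-04  1.5705e+00] rows 8.4 t 16.675 joints [ 0.28  0.48 -0.41  1.73  0.22  0.97 -0.2 ]
shift [-0.0026 -0.1038  0.0095] turn [-9.0000e-04 -6.0000e-04 -1.5711e+00] rows 8.4 t 16.675 joints [ 0.28  0.48 -0.41  1.73  0.22  0.97 -0.2 ]
```

```bash
python3 steer.py '-0.003 -0.104 0.01 0 0 -1.571;-0.003 -0.104 0.01 0 0 -1.571;-0.003 -0.104 0.01 0 0 -1.571;-0.003 -0.104 0.01 0 0 -1.571;-0.003 -0.104 0.01 0 0 -1.571;-0.003 -0.104 0.01 0 0 -1.571;-0.003 -0.104 0.01 0 0 -1.571;-0.003 -0.104 0.01 0 0 -1.571;-0.003 -0.104 0.01 0 0 -1.571;-0.003 -0.104 0.01 0 0 -1.571;-0.003 -0.104 0.01 0 0 -1.571' 0.075
python3 - <<'E'
from h import *
to(.4925,-.042,.047,180.3)
t=r.camera("top");s=r.camera("scene")
cv2.imwrite("pics/m5.png",np.hstack([crop(t,185,175,57,70,7),crop(s,245,135,57,70,7)]))
E
```

```text
time_s: 18.05
position: [0.4924, -0.0417, 0.1295]
tool_rot: [0.006, -3.14, -0.001]
force: [-0.3, 0.2, 0.4]
finger_gap: 0.0751
grasp_force: 0.0
shift [-0.0002 -0.0003  0.0825] turn [ 0.0004 -0.0011 -0.0017] rows 1.3 t 18.05 joints [ 0.62  0.41 -0.78  1.97  0.37  0.91  1.22]
```

View pics/m5.png

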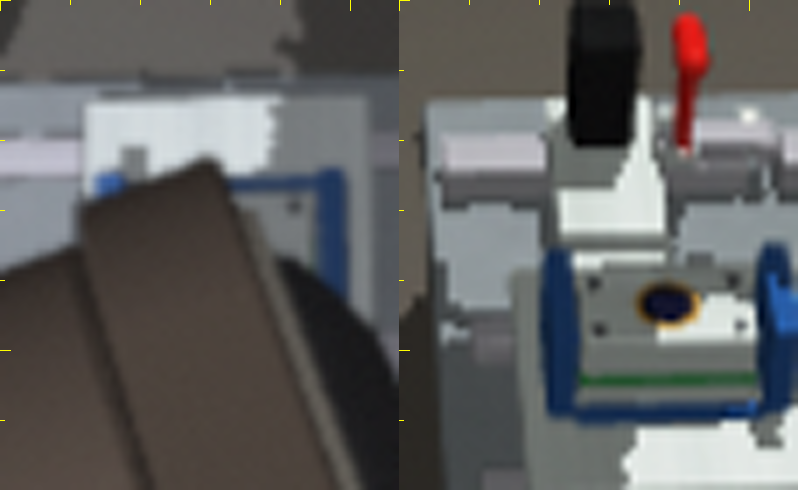

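The module is seated flat between the nest walls, with its window at scene crop (668,303). The block and tab are clear of the gripper. I descend to the pinch height.

```bash
python3 steer.py '0 0 0.04 0 0 0;0 0 0.07 0 0 0;0 0 0.0825 0 0 0;0 0 0.0825 0 0 0;0 0 0.0825 0 0 0'; python3 -c "
from h import *
to(.4925,-.042,.047,180.3)"
```

```text
time_s: 18.77
position: [0.4936, -0.0417, 0.0486]
tool_rot: [-0.008, 3.14, -0.0]
force: [-0.2, 0.3, 0.2]
finger_gap: 0.075
grasp_force: 0.0
shift [ 0.0011 -0.0003  0.0016] turn [-0.0002  0.0015 -0.0001] rows 0.0 t 18.775 joints [ 0.54  0.53 -0.7   2.04  0.5   0.75  1.11]
```

```bash
python3 steer.py '0 0 0.001 0 0 0;0 0 0.001 0 0 0;0 0 0.001 0 0 0;0 0 0.001 0 0 0;0 0 0.001 0 0 0;0 0 0.001 0 0 0;0 0 0.001 0 0 0;0 0 0.001 0 0 0' 0.02
```

```text
time_s: 19.77
position: [0.4931, -0.0421, 0.0469]
tool_rot: [-0.008, 3.141, -0.001]
force: [-0.4, -0.8, 6.1]
finger_gap: 0.0324
grasp_force: 28.9
```

Pinched at 32.4 mm, so the tab is fully in. I slide slowly to about 0.12 first.

```bash
python3 -c "
from h import *
cv2.imwrite('pics/a0.png',r.camera('scene')[...,::-1])"; python3 steer.py '0 0.004 0 0 0 0;0 0.014 0 0 0 0;0 0.026 0 0 0 0;0 0.038 0 0 0 0;0 0.05 0 0 0 0;0 0.062 0 0 0 0;0 0.074 0 0 0 0;0 0.086 0 0 0 0;0 0.098 0 0 0 0;0 0.108 0 0 0 0;0 0.115 0 0 0 0;0 0.12 0 0 0 0' && python3 steer.py '0 0 0 0 0 0;0 0 0 0 0 0'
python3 - <<'E'
from h import *
s=r.camera("scene");a=cv2.imread("pics/a0.png")[...,::-1];b=cv2.imread("pics/scene0.png")[...,::-1]
cv2.imwrite("pics/a1.png",s[...,::-1])
cv2.imwrite("pics/m6.png",np.vstack([crop(s,245,120,133,95,6)]))
# shift of the nest between start and pinched
E
```

```text
time_s: 21.32
position: [0.4923, 0.0776, 0.0469]
tool_rot: [-0.008, 3.141, -0.002]
force: [-2.1, -2.9, 7.5]
finger_gap: 0.0323
grasp_force: 29.1
time_s: 21.58
position: [0.4923, 0.0783, 0.0469]
tool_rot: [-0.008, 3.141, -0.0]
force: [-2.2, 1.1, 6.0]
finger_gap: 0.0322
grasp_force: 28.8
```

View pics/m6.png

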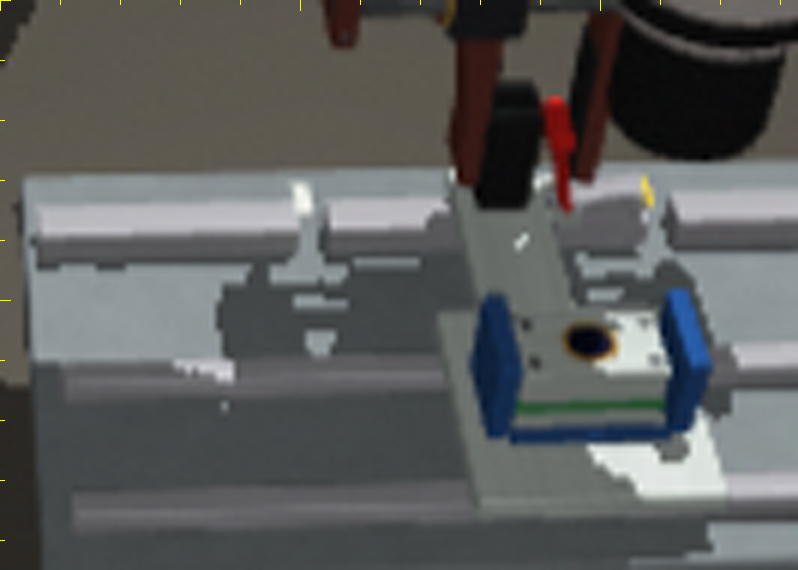

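Run:
```python
from h import *
f=lambda x,y:(245+(x+.5)/6-.5,120+(y+.5)/6-.5)
a=atz("scene",283.0,177.86,.06);b=atz("scene",*f(591,342),.06);print(a,b,b-a)
n0=atz("scene",257+(733-400+.5)/8-.5,165+140.5/8-.5,.068);n1=atz("scene",*f(694,370),.068);print(n0,n1)
y0=atz("scene",*f(648,192),.012);w=atz("scene",*f(303,197),.012);print("yellow",y0,"white",w)
# template refine of window/nest in grey images
A=cv2.imread("pics/a0.png");B=cv2.imread("pics/a1.png");S=cv2.imread("pics/m5.png")
def win(I,u,v):
    g=cv2.cvtColor(I,cv2.COLOR_BGR2GRAY).astype(float);v,u=int(v),int(u);p=g[v-3:v+5,u-5:u+7];m=np.clip(70-p,0,None);yy,xx=np.mgrid[v-3:v+5,u-5:u+7];return (m*xx).sum()/m.sum(),(m*yy).sum()/m.sum()
wa=win(A,283,178);wb=win(B,343,177);print(wa,wb,atz("scene",*wa,.06)[:2],atz("scene",*wb,.06)[:2])
```

```text
[ 0.59538857 -0.03860435  0.06      ] [0.5953864  0.08172503 0.06      ] [-2.17041095e-06  1.20329384e-01  0.00000000e+00]
[ 0.61536451 -0.01142401  0.068     ] [0.61678827 0.10996783 0.068     ]
yellow [0.46984085 0.13621004 0.012     ] white [0.46896326 0.00404505 0.012     ]
(np.float64(282.5743651753325), np.float64(178.12031438935912)) (np.float64(342.38375900458414), np.float64(176.41257367387033)) [ 0.59608235 -0.03951629] [0.59487068 0.08041531]
```

The window's measured displacement, 0.1203 m, agrees with the TCP's 0.1204. About 10 mm remain.

```bash
python3 steer.py '0 0.003 0 0 0 0;0 0.006 0 0 0 0;0 0.0085 0 0 0 0;0 0.01 0 0 0 0;0 0.01 0 0 0 0;0 0.01 0 0 0 0;0 0.01 0 0 0 0'
```

```text
time_s: 22.5
position: [0.4923, 0.0876, 0.0469]
tool_rot: [-0.008, 3.141, -0.002]
force: [-0.8, -1.4, 5.9]
finger_gap: 0.0321
grasp_force: 29.0
```

```bash
python3 steer.py '0 0.0005 0 0 0 0;0 0.0005 0 0 0 0;0 0.0005 0 0 0 0'; python3 steer.py '0 0 0 0 0 0;0 0 0 0 0 0;0 0 0 0 0 0;0 0 0 0 0 0' 0.07;  python3 - <<'E'
from h import *
s=r.camera("scene")
cv2.imwrite("pics/m7.png",np.hstack([crop(s,310,120,66,75,6),crop(cv2.imread("pics/scene0.png")[...,::-1],250,120,66,75,6)]))
E
```

```text
time_s: 22.88
position: [0.4922, 0.0878, 0.0469]
tool_rot: [-0.007, 3.141, -0.002]
force: [-1.4, -2.7, 7.0]
finger_gap: 0.0321
grasp_force: 29.1
time_s: 23.38
position: [0.492, 0.0884, 0.0464]
tool_rot: [0.008, -3.141, 0.001]
force: [-0.4, -0.9, -0.9]
finger_gap: 0.0684
grasp_force: 0.0
```

View pics/m7.png

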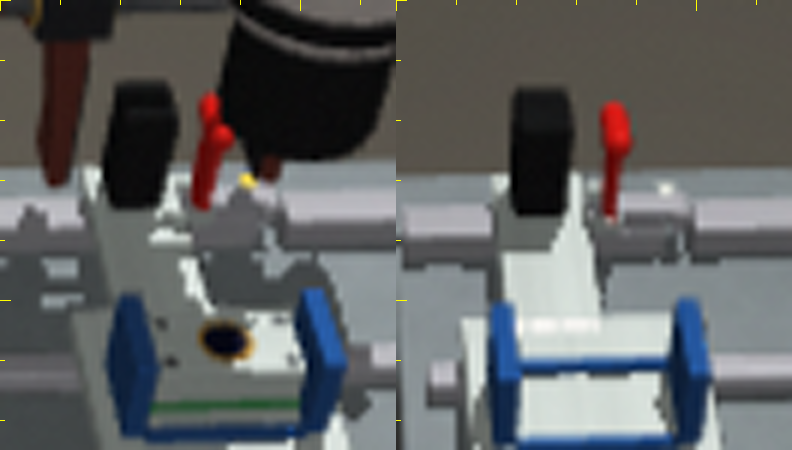

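Run:
```python
from h import *
f=lambda q:np.round([(proj("scene",q)[0]+.5-310)*6-.5,(proj("scene",q)[1]+.5-120)*6-.5],0)
g=np.array([.4925,-.0388+.130,0])
print("block top +y far/near",f(g+[-.012,0,.078]),f(g+[.012,0,.078]))
for d in (.0165,.0098): print("tab far/near z.072",f(g+[-.008,d,.072]),f(g+[.008,d,.072]))
to(.4922,.0875,.16,180.3)
```

```text
block top +y far/near [175.  78.] [187. 121.]
tab far/near z.072 [219.  97.] [228. 126.]
tab far/near z.072 [201.  97.] [210. 126.]
shift [-1.000e-04 -9.000e-04 -1.135e-01] turn [-0.0003 -0.0003 -0.0003] rows 1.8 t 23.425 joints [ 0.27  0.54 -0.7   2.02  0.51  0.75  0.84]
```

The tab-to-block distance matches the rest geometry (tab ends at crop x 210 and 222, against about 193 and 202 if it were riding). So the tooth is in. I retreat and take a final look.

```bash
python3 steer.py '0 0 -0.03 0 0 0;0 0 -0.06 0 0 0;0 0 -0.08 0 0 0;0.04 -0.05 -0.10 0 0 0;0.05 -0.1 -0.12 0 0 0;0.05 -0.15 -0.12 0 0 0;0.05 -0.2 -0.12 0 0 0;0.05 -0.2 -0.12 0 0 0;0.05 -0.2 -0.12 0 0 0'
python3 - <<'E'
from h import *
s=r.camera("scene");t=r.camera("top")
cv2.imwrite("pics/m8.png",np.vstack([np.hstack([crop(s,315,125,66,75,6),crop(t,130,235,66,75,6)]),cv2.resize(s[:140*2,:,::-1],None,fx=.5,fy=.5)[:, :1].repeat(1,1).repeat(792,1)[:1]]))
E
```

```text
time_s: 24.55
position: [0.443, -0.1109, 0.1666]
tool_rot: [0.008, -3.141, -0.001]
force: [-0.0, 1.4, 0.0]
finger_gap: 0.0702
grasp_force: 0.0
```

View pics/m8.png

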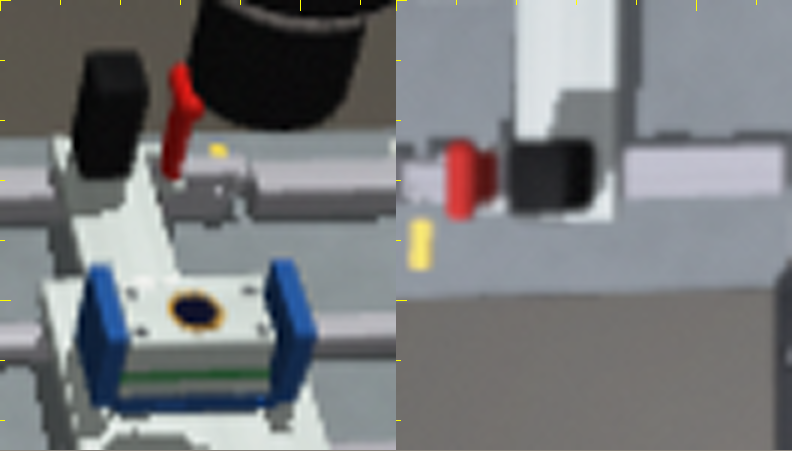

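Run:
```python
from h import *
T=lambda x,y:(130+(x-396+.5)/6-.5,235+(y+.5)/6-.5)
S=lambda x,y:(315+(x+.5)/6-.5,125+(y+.5)/6-.5)
print(tri(T(552,174),S(115,66)),tri(T(459,179),S(187,88)))
print(tri(T(552,174),S(115,66))[0]-[.4929,-.0493,.077])
print(atz("scene",*S(196,311),.06))
```

```text
(array([0.49311513, 0.07686262, 0.08018001]), [np.float64(0.0009886859344120408), np.float64(0.000988685934412072)]) (array([0.49182267, 0.10688248, 0.06848884]), [np.float64(0.0008782142200675162), np.float64(0.000878214220067485)])
[0.00021513 0.12616262 0.00318001]
[0.59516912 0.09016065 0.06      ]
```

The tab stands about 28 mm from the block's centre line, where it would be 20 mm if riding, and the nest moved about 0.129 m. The latch is in, so I hand in.

```bash
python3 -c "
from workcell import r
print(r.close_job())"
```

```text
the job is handed in; nothing more can be done
None
```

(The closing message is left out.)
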